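# Engine pistons to the wash rack in cylinder order

### The arm

A 7-joint arm with a two-finger parallel gripper is mounted at the origin on the work surface. World frame = base frame: x ahead of the robot, y to its left, z up, the work surface at z = 0. Lengths are in m, angles in rad, forces in N, time in s.
With the tool pointing down it reaches from about 0.425 to 0.875 m from the base axis. Payload 8.4 kg.
Tool frame: the origin (TCP) lies midway between the tips of the shut fingers; the grasp point (between the pads) lies 19 mm behind it (grip_point_offset is the z of the grasp point in the tool frame, in m); z points along the fingers, y is the line along which they close (so a half turn about z gives the same grasp; the last joint's range is limited). The gripper opens to 85 mm and grips with 20 to 120 N. Pads are 22 mm wide; open, the fingers measure 114 mm over their backs; the gripper's body (76 mm by 85 mm) begins 54 mm behind the grasp point. The pads swing forward as they close: fully open they stand 13 mm farther back than shut.
Start: joints at [1.156, 0.333, 0.04, 1.465, -0.013, 1.343, -0.059], TCP at [0.202, -0.618, 0.231] pointing down, gripper open.
Joint ranges: [-2.58, 2.58], [-0.38, 2.09], [-1.3, 1.39], [0.25, 2.4], [-1.5, 4.64], [0.08, 2.09], [-2.65, 2.65]. Speed limits (rad/s): [2.22, 2.22, 2.79, 2.79, 3.14, 3.14, 3.14].

### API

Orientations are given as a unit quaternion [x, y, z, w].
In Python, from workcell import * gives the robot as it stands.
- The arm moves only by the shell command python3 -m crank 'ROWS' [FORCE]. ROWS is JSON, a list that holds one entry, the list of rows, each a list of 7 numbers: the shift along the world's x, y, z in cm, then the turn, a rotation vector about the world's x, y, z in degrees, then the opening, from 0 (shut) to 1 (fully open). In form: [[[x, y, z, wx, wy, wz, grip], ...]]. A call has 1 to 10 rows; each row shifts and turns the commanded pose from where the row before left it; what a row does not reach is not made up. A row lasts 1/10 s, in which the tool goes at most 50 mm and 8.59 degrees, less where a joint would pass 70% of its speed; a pose out of reach is approached as far as the arm can. A call is refused whole if a number of a shift passes 5 or a number of a turn 8.59, either way. A call with a gripper value outside its range is refused whole. The fingers move at their own pace and stop on an object; FORCE is the grip in N (left out, the last holds). Time passes only in rows, so rows that do not move let the fingers close. It gives the time, the measured TCP pose, the force, the opening and the grip force at its end, in the units of the state.
- observe(): the state, without advancing time (a new reading comes with each control period).
- capture(name): name is "scene" or "side" or "wrist"; returns the picture (480x640x3 uint8, red, green, blue); there is no depth.
- camera_params(name): a dict with "vfov" (degrees; the focal length in pixels is half the picture's height over the tangent of half this angle, whatever the lens; pixels are square), "cx", "cy" (the principal point, pixels), "dist" ([k1, k2, p1, p2, k3] as OpenCV has them; the pictures are not rectified), "eye" and "rotation" of the camera in the world. Camera axes: x right, y down, z forward; pixel columns grow to the right and rows downward; lengths in m; the calibration is good to about 2 mm. A picture is of the moment at which its call begins: read the wrist's pose just before it. camera_params takes no time and is no camera call; for the wrist camera it gives the pose at the moment of the call.
- hand_in(): hands the job in; it is judged then, once.
The state is a dict: "time": time; "qpos": joint angles; "qd": joint speeds; "joint_efforts": joint torques, N m; "tcp_pos": TCP position; "tcp_rot": TCP orientation; "ft_force": force on the tool from outside, world axes, zero at the start; "wrist_torque": the same for the moment, N m; "gripper_width": opening from 0.0 (shut) to 1.0 (fully open); "grip_force": force on a finger pad.
Only numpy, scipy, OpenCV 4.12 (cv2) and the standard library are available. Lean on these libraries where they do the work, as an engineer would, in place of code of your own. Each camera call takes 0.05 s, during which the arm holds its last target. There are 200 camera calls.

### The job

Move the four pistons from the plywood rack to the empty grey rack and keep their order, counted from the white end block of each rack: the piston that stood next to the white block goes into the bay next to the white block of the grey rack, and so on. Keep every piston upright throughout, and leave each one standing flat on the floor of its own bay.

Things in the scene. Friction and masses are not known exactly. Their poses are not given: they have to be found in the camera images.
- piston_red: Loose small aluminium engine piston standing crown up, 44 mm diameter, 44 mm tall, about 90 g, with a red paint disc (34 mm) on its crown. Origin: centre of its underside; z up. Starts in a bay of the plywood rack, its x axis square across the row, away from the tags. Pinch it across the row: neighbours are only 20 mm apart.
- piston_blue: Loose small aluminium engine piston standing crown up, 44 mm diameter, 44 mm tall, about 90 g, with a blue paint disc (34 mm) on its crown. Origin: centre of its underside; z up. Starts in a bay of the plywood rack, its x axis square across the row, away from the tags. Pinch it across the row: neighbours are only 20 mm apart.
- piston_yellow: Loose small aluminium engine piston standing crown up, 44 mm diameter, 44 mm tall, about 90 g, with a yellow paint disc (34 mm) on its crown. Origin: centre of its underside; z up. Starts in a bay of the plywood rack, its x axis square across the row, away from the tags. Pinch it across the row: neighbours are only 20 mm apart.
- piston_green: Loose small aluminium engine piston standing crown up, 44 mm diameter, 44 mm tall, about 90 g, with a green paint disc (34 mm) on its crown. Origin: centre of its underside; z up. Starts in a bay of the plywood rack, its x axis square across the row, away from the tags. Pinch it across the row: neighbours are only 20 mm apart.
- tag_red: Flat red tag, 20 x 34 x 2 mm, fixed on the front ledge of the plywood rack, 48 mm from the centre of the bay where the red piston stands at the start; it stays there and shows which bay that was. Origin: centre of its underside.
- tag_blue: Flat blue tag, 20 x 34 x 2 mm, fixed on the front ledge of the plywood rack, 48 mm from the centre of the bay where the blue piston stands at the start; it stays there and shows which bay that was. Origin: centre of its underside.
- tag_yellow: Flat yellow tag, 20 x 34 x 2 mm, fixed on the front ledge of the plywood rack, 48 mm from the centre of the bay where the yellow piston stands at the start; it stays there and shows which bay that was. Origin: centre of its underside.
- tag_green: Flat green tag, 20 x 34 x 2 mm, fixed on the front ledge of the plywood rack, 48 mm from the centre of the bay where the green piston stands at the start; it stays there and shows which bay that was. Origin: centre of its underside.
- white_block: White block, 96 x 20 x 22 mm, fixed across one end of the fixed plywood rack (either end; a black one is at the other). It marks place one. Origin: centre of its underside, at bench level, 14 mm off the line of pistons towards the tags. Along the row the bay centres are 46, 110, 174 and 238 mm from it. Bay floors are 8 mm above the bench, bay walls 6 mm higher.
- new_rack: Empty grey rack, fixed, four bays in a row along its y. Origin: on the bench under mid-row. Bay centres at x = 0, y = +96, +32, -32, -96 mm; white end block (place one) at y = +142, black at -142, each 22 mm high. Bays 60 mm square inside, floor 8 mm above the bench; walls 4 mm thick, tops 14 mm above the bench. A 28 mm flat ledge along its -x side.
Not all that is in view belongs to the job. Leave any purple look-alike of the piston_red alone. Leave any orange or purple look-alike of the piston_blue alone.

How it is judged:
At the end, for the whole second after the job is handed in: Each piston stands in the grey rack, in the bay with the same count from the white block as its tag has on the plywood rack: within 16 mm of the bay centre in x and y, underside on the bay floor (4 to 11.5 mm above the rack's origin), tilted less than 0.1 rad, at rest (under 0.02 m/s and 0.2 rad/s) ((not (horizontal distance between tag_red and white_block between 0 and 0.086 m) or y of piston_red in the frame of new_rack between 0.08 and 0.112 m) and (not (horizontal distance between tag_red and white_block between 0.086 and 0.146 m) or y of piston_red in the frame of new_rack between 0.016 and 0.048 m) and (not (horizontal distance between tag_red and white_block between 0.146 and 0.209 m) or y of piston_red in the frame of new_rack between -0.048 and -0.016 m) and (not (horizontal distance between tag_red and white_block between 0.209 and 0.4 m) or y of piston_red in the frame of new_rack between -0.112 and -0.08 m) and x of piston_red in the frame of new_rack between -0.016 and 0.016 m and z of piston_red in the frame of new_rack between 0.004 and 0.0115 m and angle between each of piston_red, piston_blue, piston_yellow, piston_green's own z axis and vertical below 0.1 rad and linear speed of each of piston_red, piston_blue, piston_yellow, piston_green below 0.02 m/s and angular speed of each of piston_red, piston_blue, piston_yellow, piston_green below 0.2 rad/s and (not (horizontal distance between tag_blue and white_block between 0 and 0.086 m) or y of piston_blue in the frame of new_rack between 0.08 and 0.112 m) and (not (horizontal distance between tag_blue and white_block between 0.086 and 0.146 m) or y of piston_blue in the frame of new_rack between 0.016 and 0.048 m) and (not (horizontal distance between tag_blue and white_block between 0.146 and 0.209 m) or y of piston_blue in the frame of new_rack between -0.048 and -0.016 m) and (not (horizontal distance between tag_blue and white_block between 0.209 and 0.4 m) or y of piston_blue in the frame of new_rack between -0.112 and -0.08 m) and x of piston_blue in the frame of new_rack between -0.016 and 0.016 m and z of piston_blue in the frame of new_rack between 0.004 and 0.0115 m and (not (horizontal distance between tag_yellow and white_block between 0 and 0.086 m) or y of piston_yellow in the frame of new_rack between 0.08 and 0.112 m) and (not (horizontal distance between tag_yellow and white_block between 0.086 and 0.146 m) or y of piston_yellow in the frame of new_rack between 0.016 and 0.048 m) and (not (horizontal distance between tag_yellow and white_block between 0.146 and 0.209 m) or y of piston_yellow in the frame of new_rack between -0.048 and -0.016 m) and (not (horizontal distance between tag_yellow and white_block between 0.209 and 0.4 m) or y of piston_yellow in the frame of new_rack between -0.112 and -0.08 m) and x of piston_yellow in the frame of new_rack between -0.016 and 0.016 m and z of piston_yellow in the frame of new_rack between 0.004 and 0.0115 m and (not (horizontal distance between tag_green and white_block between 0 and 0.086 m) or y of piston_green in the frame of new_rack between 0.08 and 0.112 m) and (not (horizontal distance between tag_green and white_block between 0.086 and 0.146 m) or y of piston_green in the frame of new_rack between 0.016 and 0.048 m) and (not (horizontal distance between tag_green and white_block between 0.146 and 0.209 m) or y of piston_green in the frame of new_rack between -0.048 and -0.016 m) and (not (horizontal distance between tag_green and white_block between 0.209 and 0.4 m) or y of piston_green in the frame of new_rack between -0.112 and -0.08 m) and x of piston_green in the frame of new_rack between -0.016 and 0.016 m and z of piston_green in the frame of new_rack between 0.004 and 0.0115 m); the robot touches nothing.
It fails at once if a piston is tipped more than 0.6 rad from upright (angle between any of piston_red, piston_blue, piston_yellow, piston_green's own z axis and vertical above 0.6 rad).
It also fails if it takes over 104 s, if anything falls off the work surface, if the arm or the gripper's body presses on something with over 40 N, if the wrist force passes 120 N, or if a joint passes its speed limit or range.

## Working session

There is one attempt and no reset: what is moved stays moved. The work goes in short steps, Python scripts to look and compute and a shell command to move; the robot and the scene stay as the last step left them, time stands still between calls to the robot, and variables do not carry over. Pictures are saved under pics/ and viewed, at most 14 in all, crops included, and the job is handed in when it is done.

```bash
mkdir -p pics; python3 - <<'E'
from workcell import *
import cv2
for n in("scene","side"):
    cv2.imwrite(f"pics/{n}0.png",capture(n)[:,:,::-1]); print(n,camera_params(n))
s=observe();print(s['time'],s['tcp_pos'],s['tcp_rot'],s['gripper_width'])
E
```

```text
scene {'vfov': 50.05390810249234, 'cx': 319.9507684619977, 'cy': 249.24739895379346, 'dist': array([-0.13906026,  0.        ,  0.        ,  0.        ,  0.        ]), 'eye': array([ 1.1198642 , -0.27914352,  0.79308598]), 'rotation': array([ 0.77281388,  0.51730485, -0.20977576, -0.30190816])}
side {'vfov': 50.4987213732945, 'cx': 320.1506959689525, 'cy': 241.32483939553933, 'dist': array([-0.08078856,  0.        ,  0.        ,  0.        ,  0.        ]), 'eye': array([ 0.06270781, -0.63955149,  0.58270146]), 'rotation': array([ 0.85341707, -0.25559911,  0.13813103, -0.43274499])}
0.1 [ 0.20169983 -0.61745681  0.23049925] [ 9.87562757e-01  1.57223515e-01 -1.69474863e-04 -7.33191911e-04] 0.9987916960588844
```

View pics/scene0.png

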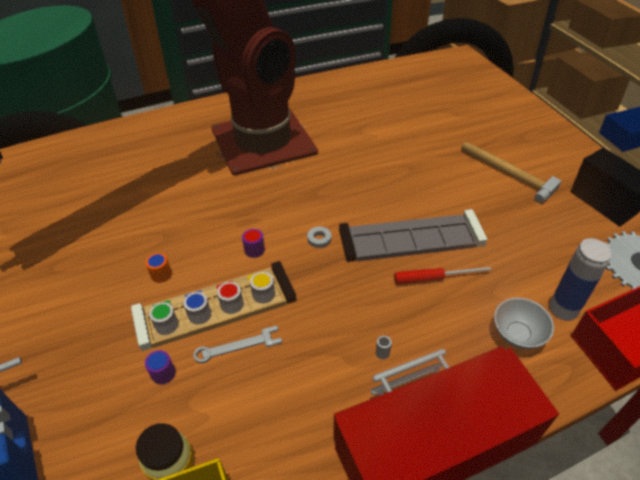

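View pics/side0.png

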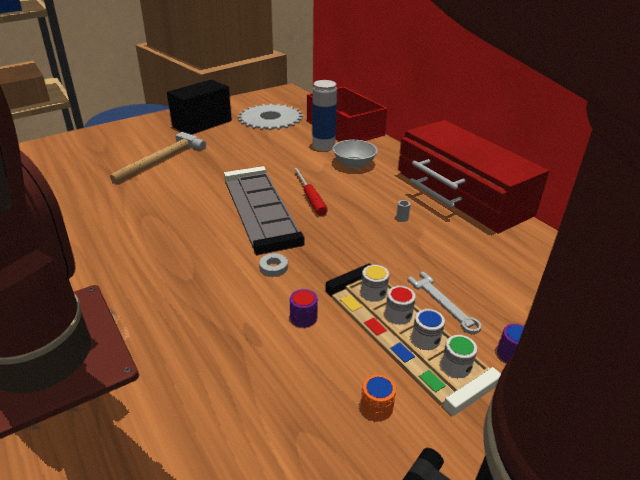

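The scene picture shows the plywood rack with its white end at (140,322), then green (162,312), blue (196,300), red (229,290) and yellow (262,281). The grey rack's white end is at (475,226) and its black end at (348,240). Decoys are purple with a red disc (253,240), orange with blue (158,265) and purple with blue (160,365). I take the pistons in the rack, opposite the tags seen in the side view. Next I check with crops.

```bash
cat > h.py <<'E'
import numpy as np, cv2
from scipy.spatial.transform import Rotation as R
from workcell import *
def ray(p,uv,h=480):
    f=h/2/np.tan(np.radians(p['vfov'])/2);K=np.array([[f,0,p['cx']],[0,f,p['cy']],[0,0,1]])
    n=cv2.undistortPoints(np.array(uv,float).reshape(-1,1,2),K,np.array(p['dist'])).reshape(-1,2)
    return np.c_[n,np.ones(len(n))]@R.from_quat(p['rotation']).as_matrix().T
def ground(p,uv,z):
    d=ray(p,uv);e=np.array(p['eye']);return (e+d*((z-e[2])/d[:,2])[:,None])[:,:2]
HUE={'red':(0,8),'blue':(105,122),'yellow':(22,33),'green':(50,85)}
def disc(img,c,u,v,r):
    x0,y0=int(u-r),int(v-r);h=cv2.cvtColor(img[y0:int(v+r),x0:int(u+r)],cv2.COLOR_RGB2HSV).astype(int)
    lo,hi=HUE[c];H=h[...,0];m=(H>=lo)&(H<=hi)
    if c=='red': m|=H>=172
    m=(m&(h[...,1]>130)&(h[...,2]>60)).astype(np.uint8)
    n,l,s,ce=cv2.connectedComponentsWithStats(m);k=1+np.argmax(s[1:,4]);return ce[k]+[x0,y0],s[k,4]
E
python3 - <<'E'
from h import *
a=cv2.imread("pics/scene0.png");b=cv2.imread("pics/side0.png")
def crop(im,x0,y0,x1,y1,k):return cv2.resize(im[y0:y1,x0:x1],None,fx=k,fy=k,interpolation=cv2.INTER_CUBIC)
cv2.imwrite("pics/c1.png",crop(a,335,205,495,265,5))
cv2.imwrite("pics/c2.png",crop(b,215,160,315,260,6))
cv2.imwrite("pics/c3.png",crop(a,125,250,305,350,4))
G={'scene':(a,{'green':(162,312),'blue':(196,300),'red':(229,290),'yellow':(262,281)}),'side':(b,{'green':(461,346),'blue':(429,320),'red':(401,296),'yellow':(376,273)})}
for n,(im,d) in G.items():
    p=camera_params(n)
    for c,(u,v) in d.items():
        ce,ar=disc(im[:,:,::-1].copy(),c,u,v,14);print(n,c,ce.round(1),ar,ground(p,ce,.052).round(4))
E
```

```text
scene green [160.6 311.1] 163 [[ 0.5038 -0.3494]]
scene blue [194.6 300.7] 160 [[ 0.504  -0.2857]]
scene red [228.1 290.1] 182 [[ 0.5036 -0.2217]]
scene yellow [261.1 279.9] 186 [[ 0.5036 -0.1574]]
side green [461.4 345.2] 316 [[ 0.5048 -0.3493]]
side blue [429.7 318.5] 269 [[ 0.5042 -0.2854]]
side red [401.1 294.1] 236 [[ 0.5042 -0.2209]]
side yellow [375.4 272.2] 206 [[ 0.5042 -0.1568]]
```

View pics/c1.png

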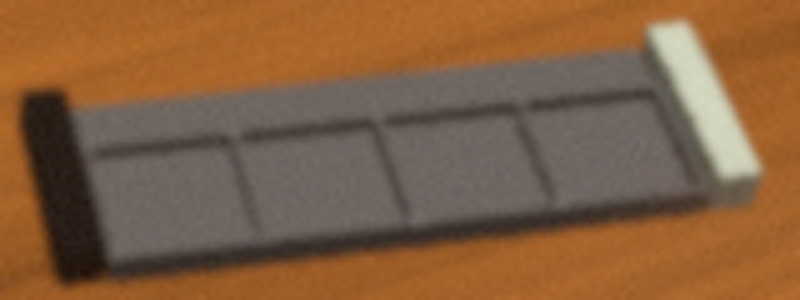

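View pics/c2.png

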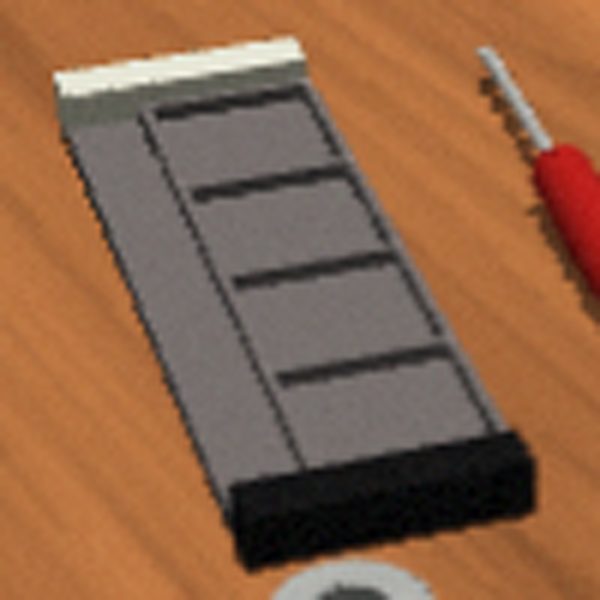

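View pics/c3.png

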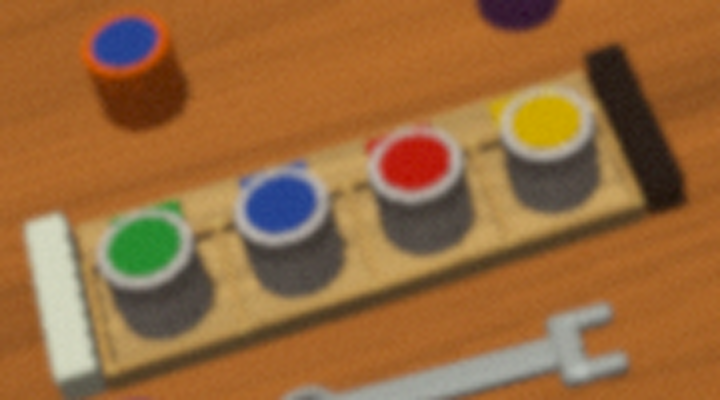

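The crops confirm it: the order from the white block is green, blue, red, yellow, each with its own tag. The row lies along y at x≈0.504, running from green −0.349 to yellow −0.157. On the grey rack, crop c1 gives the white block top corners as (648,28), (687,20), (760,170), (722,180), and the black block's back edge as (24,96)-(65,92).

```bash
python3 - <<'E'
from h import *
from scipy.optimize import least_squares
f=lambda P,o,k:(np.array(P,float)+.5)/k-.5+np.array(o)
# block: 96 across x from -14-48..-14+48 ; 20 along y
S=dict(white=[(648,28),(687,20),(760,170),(722,180)],black=[(24,96),(65,92),(103,262),(62,278)])
D=dict(white=[(55,75),(297,40),(305,62),(60,97)],black=[(232,485),(520,432),(533,460),(240,525)])
# side order: white far-left(-x,+y), (+x,+y),(+x,-y),(-x,-y)
mS=dict(white=[(-62,132),(-62,152),(34,152),(34,132)],black=[(-62,-152),(-62,-132),(34,-132),(34,-152)])
mD=dict(white=[(-62,152),(34,152),(34,132),(-62,132)],black=[(-62,-132),(34,-132),(34,-152),(-62,-152)])
W=[];M=[];L=[]
for n,P,m,o,k in(("scene",S,mS,(335,205),5),("side",D,mD,(215,160),6)):
    for b in P:
        g=ground(camera_params(n),f(P[b],o,k),.022);W+=list(g);M+=list(m[b]);L+=[n+b]*4
W=np.array(W);M=np.array(M)/1e3
def T(p,M):c,s=np.cos(p[2]),np.sin(p[2]);return M@np.array([[c,s],[-s,c]])+p[:2]
for nm,idx in(("all",slice(0,16)),("scene",slice(0,8)),("side",slice(8,16))):
    r=least_squares(lambda p:(T(p,M[idx])-W[idx]).ravel(),[.5,.2,0],loss='soft_l1',f_scale=.003)
    print(nm,r.x[:2].round(4),np.degrees(r.x[2]).round(2))
    if nm=="all":
        for l,e in zip(L,(T(r.x,M)-W)*1e3):print(l,e.round(1))
        print(T(r.x,np.array([[0,.096],[0,.032],[0,-.032],[0,-.096]])).round(4))
s=observe();print(R.from_quat(s['tcp_rot']).as_matrix().round(3),s['time'])
E
```

```text
all [0.4874 0.1822] -13.66
scenewhite [-2.9 -1.3]
scenewhite [-0.4 -1.4]
scenewhite [1.1 0.1]
scenewhite [-2.2 -0.7]
sceneblack [-2.5 -2.5]
sceneblack [-2.4 -0.4]
sceneblack [-5.5  3.5]
sceneblack [-11.7   2.9]
sidewhite [0.2 0.1]
sidewhite [1.2 2.2]
sidewhite [2.7 0.6]
sidewhite [ 1.4 -2.2]
sideblack [1.2 0.2]
sideblack [3.2 1.5]
sideblack [ 3.2 -2.6]
sideblack [4.2 0.7]
[[0.51   0.2754]
 [0.4949 0.2133]
 [0.4798 0.1511]
 [0.4647 0.0889]]
scene [0.4903 0.1824] -13.12
side [0.4852 0.1819] -14.02
[[ 0.951  0.311 -0.001]
 [ 0.311 -0.951  0.001]
 [-0.    -0.002 -1.   ]] 0.1
```

```bash
python3 -m crank '[[[3,2.7,-0.5,0,0,7.2,1],[3,2.7,-0.5,0,0,7.2,1],[3,2.7,-0.5,0,0,7.2,1],[3,2.7,-0.5,0,0,7.2,1],[3,2.7,-0.5,0,0,7.2,1],[3,2.7,-0.5,0,0,7.2,1],[3,2.7,-0.5,0,0,7.2,1],[3,2.7,-0.5,0,0,7.2,1],[3,2.7,-0.5,0,0,7.2,1],[3,2.7,-0.5,0,0,7.2,1]]]' 60; python3 -m crank '[[[0,0,0,0,0,0,1],[0,0,0,0,0,0,1]]]'; python3 - <<'E'
from h import *
s=observe();p=camera_params("wrist");im=capture("wrist")
cv2.imwrite("pics/w1.png",im[:,:,::-1]);print(s['time'],s['tcp_pos'],R.from_quat(s['tcp_rot']).as_matrix().round(3).tolist(),p)
E
```

```text
time: 1.1
tcp_pos: [0.5027, -0.3465, 0.1809]
tcp_rot: [0.705, 0.709, -0.0, -0.0]
ft_force: [0.1, -0.7, -0.5]
gripper_width: 0.998
grip_force: 0.0
time: 1.3
tcp_pos: [0.5022, -0.3468, 0.1807]
tcp_rot: [0.706, 0.708, -0.0, -0.001]
ft_force: [-0.9, 0.1, -0.0]
gripper_width: 1.001
grip_force: 0.0
1.3 [ 0.50221961 -0.34684405  0.18070356] [[-0.003, 1.0, -0.001], [1.0, 0.003, 0.001], [0.001, -0.001, -1.0]] {'vfov': 67.75997749414553, 'cx': 314.33955654204215, 'cy': 235.66385228498794, 'dist': array([0.00987572, 0.        , 0.        , 0.        , 0.        ]), 'eye': array([ 0.50158976, -0.27536455,  0.32347383]), 'rotation': array([ 9.90193859e-01,  1.58055703e-03, -7.66469234e-04,  1.39689067e-01])}
```

View pics/w1.png

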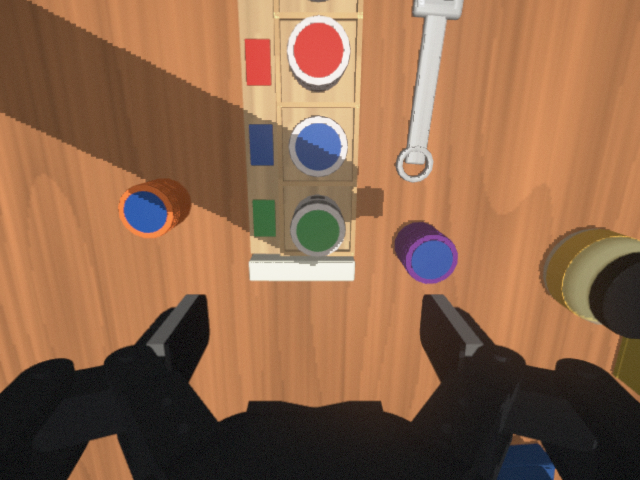

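The wrist view shows the green disc at (318,231), blue at (318,146) and red at (318,50). The tags are on the left, and a purple-and-blue decoy sits close by at (432,260).

```bash
python3 - <<'E'
from h import *
p=camera_params("wrist");s=observe()
print(ground(p,[(318,231),(318,146),(318,50)],.052).round(4))
print('purple',ground(p,[(432,260),(404,258),(457,258)],.044).round(4),'orange',ground(p,[(147,212),(175,212)],.044).round(4))
E
```

```text
[[ 0.5032 -0.3513]
 [ 0.503  -0.2863]
 [ 0.5028 -0.2225]]
purple [[ 0.5979 -0.3783]
 [ 0.5746 -0.3766]
 [ 0.6183 -0.3765]] orange [[ 0.3668 -0.3379]
 [ 0.3891 -0.3378]]
```

```bash
python3 -m crank '[[[0.1,-0.2,-3,0,0,0,0.85],[0,0,-3,0,0,0,0.85],[0,0,-3,0,0,0,0.85],[0,0,-3,0,0,0,0.85],[0,0,-2.5,0,0,0,0.85],[0,0,-1.3,0,0,0,0.85],[0,0,-0.6,0,0,0,0.85],[0,0,0,0,0,0,0.85]]]' 60;  python3 -m crank '[[[0,0,0,0,0,0,0],[0,0,0,0,0,0,0],[0,0,0,0,0,0,0],[0,0,0,0,0,0,0],[0,0,0,0,0,0,0]]]' 60
```

```text
time: 2.15
tcp_pos: [0.5024, -0.3504, 0.0173]
tcp_rot: [0.707, 0.707, -0.0, -0.0]
ft_force: [-0.3, 0.1, 0.2]
gripper_width: 0.85
grip_force: 0.0
time: 2.65
tcp_pos: [0.5038, -0.3505, 0.019]
tcp_rot: [0.707, 0.708, 0.0, 0.001]
ft_force: [-0.5, 0.6, 6.8]
gripper_width: 0.497
grip_force: 60.8
```

```bash
python3 -m crank '[[[0,0,2,0,0,0,0],[0,0,4,0,0,0,0],[0,1,4,0,0,0,0],[0,3,3,0,0,0,0],[0,4,2,0,0,-1,0],[0,4,1,0,0,-2,0],[-0.3,4,0,0,0,-2,0],[-0.5,4,0,0,0,-2,0],[-0.5,4,0,0,0,-2,0],[-0.5,4,0,0,0,-2,0]]]'; python3 -m crank '[[[-0.5,4,0,0,0,-2,0],[-0.5,4,0,0,0,-0.6,0],[0,4,0,0,0,0,0],[0,3.5,0,0,0,0,0],[0,2.5,0,0,0,0,0],[0,1,0,0,0,0,0],[0,0,0,0,0,0,0],[0,0,0,0,0,0,0]]]';  python3 - <<'E'
from h import *
s=observe();p=camera_params("wrist");im=capture("wrist")
cv2.imwrite("pics/w2.png",im[:,:,::-1]);print(s['time'],s['tcp_pos'],R.from_quat(s['tcp_rot']).as_matrix().round(3).tolist(),p['eye'],p['rotation'])
E
```

```text
time: 3.65
tcp_pos: [0.4845, -0.0682, 0.1779]
tcp_rot: [0.772, 0.636, 0.0, 0.001]
ft_force: [0.8, -0.1, -0.3]
gripper_width: 0.498
grip_force: 61.0
time: 4.45
tcp_pos: [0.475, 0.1188, 0.1773]
tcp_rot: [0.786, 0.619, -0.0, 0.0]
ft_force: [-0.1, -0.6, -0.7]
gripper_width: 0.5
grip_force: 61.0
4.45 [0.47499701 0.11877423 0.17729845] [[0.235, 0.972, -0.0], [0.972, -0.235, -0.001], [-0.001, 0.0, -1.0]] [0.49100381 0.18849618 0.31996391] [ 0.98313844 -0.11698627 -0.01709506  0.13950189]
```

View pics/w2.png

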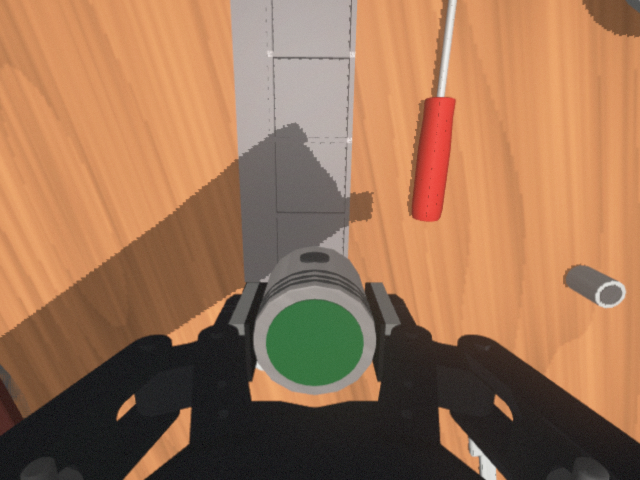

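The green piston is held upright. The grey rack dividers show at rows ≈56, 139 and 211, between columns ≈272 and 350. I enlarge that part.

```bash
python3 - <<'E'
import cv2,numpy as np
a=cv2.imread("pics/w2.png")[30:226,225:365]
cv2.imwrite("pics/c4.png",cv2.resize(np.clip(a*1.4,0,255).astype(np.uint8),None,fx=3,fy=3,interpolation=cv2.INTER_CUBIC))
E
```

```text
(no output)
```

View pics/c4.png

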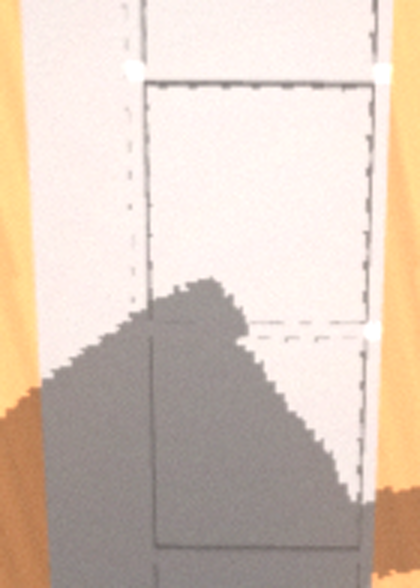

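```bash
python3 - <<'E'
from h import *
from scipy.optimize import least_squares
p=camera_params("wrist")
px=(np.array([(134,72),(383,72),(372,331)])+.5)/3-.5+[225,30]
W=ground(p,px,.014);M=np.array([(-32,64),(32,64),(32,0)])/1e3
T=lambda q,M:M@np.array([[np.cos(q[2]),np.sin(q[2])],[-np.sin(q[2]),np.cos(q[2])]])+q[:2]
r=least_squares(lambda q:(T(q,M)-W).ravel(),[.488,.182,-.23]);print(r.x,np.degrees(r.x[2]),(T(r.x,M)-W)*1e3)
print(T(r.x,np.array([[0,.096],[0,.032],[0,-.032],[0,-.096]])).round(4))
ce,ar=disc(capture("wrist"),'green',315,342,60);s=observe();print(ground(p,ce,s['tcp_pos'][2]+.035),s['tcp_pos'])
E
```

```text
[ 0.48610514  0.18326913 -0.24701467] -14.152897835531414 [[ 0.0919447   0.20460831]
 [-0.33963878 -0.28350267]
 [ 0.24769404  0.07889429]]
[[0.5096 0.2764]
 [0.4939 0.2143]
 [0.4783 0.1522]
 [0.4626 0.0902]]
[[0.46801759 0.12043251]] [0.47503263 0.11842374 0.17721157]
```

```bash
python3 -m crank '[[[0.5,2,0,0,0,0,0],[1,4,0,0,0,0,0],[1,4,-1,0,0,0,0],[0.7,3.7,-3,0,0,0,0],[0.3,2,-3,0,0,0,0],[0,0,-3,0,0,0,0],[0,0,-3,0,0,0,0],[0,0,-1.2,0,0,0,0],[0,0,0,0,0,0,0],[0,0,0,0,0,0,0]]]'
```

```text
time: 5.55
tcp_pos: [0.5107, 0.277, 0.0365]
tcp_rot: [0.786, 0.619, 0.001, 0.0]
ft_force: [0.4, 0.4, 0.2]
gripper_width: 0.503
grip_force: 61.0
```

```bash
python3 -m crank '[[[-0.1,-0.1,-1,0,0,0,0],[0,0,-0.4,0,0,0,0],[0,0,-0.2,0,0,0,0],[0,0,0,0,0,0,0]]]'; python3 -m crank '[[[0,0,0,0,0,0,0.55],[0,0,0,0,0,0,0.65],[0,0,0,0,0,0,0.85],[0,0,0,0,0,0,0.85],[0,0,0,0,0,0,0.85]]]'
```

```text
time: 5.95
tcp_pos: [0.5089, 0.2762, 0.0193]
tcp_rot: [0.785, 0.619, 0.0, 0.0]
ft_force: [-0.6, -0.0, -0.2]
gripper_width: 0.499
grip_force: 61.2
time: 6.45
tcp_pos: [0.5089, 0.2762, 0.0194]
tcp_rot: [0.785, 0.619, 0.0, -0.0]
ft_force: [0.3, 1.0, -0.7]
gripper_width: 0.848
grip_force: 0.0
```

```bash
python3 -m crank '[[[0,0,1.5,0,0,0,0.85],[0,0,4,0,0,0,0.85],[0,0,4,0,0,0,0.85],[0,-3,1,0,0,0,0.85],[0,-4,0,0,0,0,0.85],[0,-4,0,0,0,0,0.85],[0,-4,0,0,0,0,0.85],[0,-4,0,0,0,1,0.85],[0,-4,0,0,0,2,0.85],[0,-4,0,0,0,2,0.85]]]'; python3 -m crank '[[[0,-4,0,0,0,2,0.85],[0,-4,0,0,0,2,0.85],[0,-4,0,0,0,2,0.85],[0,-4,0,0,0,2,0.85],[0,-4,0,0,0,0.6,0.85],[0,-4,0,0,0,0,0.85],[0,-3.5,0,0,0,0,0.85],[-0.4,-1.5,0,0,0,0,0.85],[0,0,0,0,0,0,0.85],[0,0,0,0,0,0,0.85]]]';  python3 - <<'E'
from h import *
im=capture("scene")[200:360,120:520];cv2.imwrite("pics/s2.png",cv2.resize(im,None,fx=2,fy=2)[:,:,::-1])
E
```

```text
time: 7.45
tcp_pos: [0.5089, 0.0048, 0.1256]
tcp_rot: [0.757, 0.653, 0.0, 0.001]
ft_force: [0.5, -0.1, -0.4]
gripper_width: 0.851
grip_force: 0.0
time: 8.45
tcp_pos: [0.5052, -0.2826, 0.1248]
tcp_rot: [0.706, 0.708, 0.0, -0.0]
ft_force: [-1.0, 0.4, -0.4]
gripper_width: 0.85
grip_force: 0.0
```

View pics/s2.png

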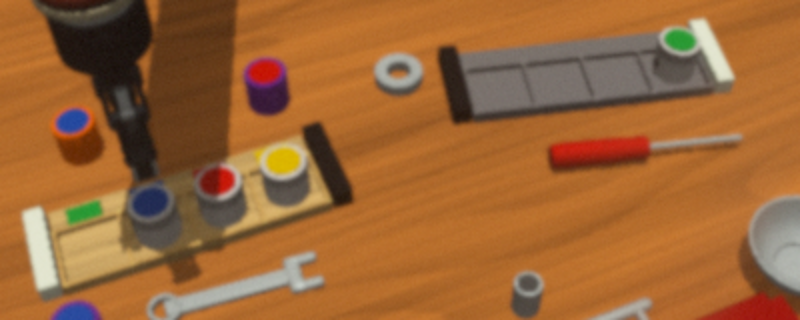

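Green stands upright in bay 1 next to the white block, at crop pixel (680,50). Next is blue.

```bash
python3 -m crank '[[[-0.1,-0.3,-2,0,0,0,0.85],[0,0,-3,0,0,0,0.85],[0,0,-3,0,0,0,0.85],[0,0,-2,0,0,0,0.85],[0,0,-0.7,0,0,0,0.85],[0,0,0,0,0,0,0],[0,0,0,0,0,0,0],[0,0,0,0,0,0,0],[0,0,0,0,0,0,0],[0,0,0,0,0,0,0]]]' 60;  python3 -m crank '[[[0,0,0,0,0,0,0],[0,0,2,0,0,0,0],[0,0,4,0,0,0,0],[0,1,3,0,0,0,0],[0,3,1,0,0,0,0],[0,4,0,0,0,-1,0],[0,4,0,0,0,-2,0],[0,4,0,0,0,-2,0],[0,4,0,0,0,-2,0],[0,4,0,0,0,-2,0]]]'
```

```text
time: 9.5
tcp_pos: [0.505, -0.287, 0.0189]
tcp_rot: [0.706, 0.708, 0.0, 0.001]
ft_force: [-0.2, 2.1, 6.9]
gripper_width: 0.499
grip_force: 61.0
time: 10.5
tcp_pos: [0.5037, -0.0454, 0.1179]
tcp_rot: [0.76, 0.649, 0.0, 0.001]
ft_force: [0.9, 0.2, -0.7]
gripper_width: 0.502
grip_force: 61.1
```

```bash
python3 -m crank '[[[-0.2,4,0,0,0,-2,0],[-0.2,4,0,0,0,-2,0],[-0.2,4,0,0,0,-0.7,0],[-0.2,4,0,0,0,0,0],[-0.1,4,0,0,0,0,0],[0,3.5,0,0,0,0,0],[0,2,-1.5,0,0,0,0],[0,0.5,-3,0,0,0,0],[0,0,-3,0,0,0,0],[0,0,0,0,0,0,0]]]';python3 -m crank '[[[0,0,0,0,0,0,0],[0,0,0,0,0,0,0]]]'
```

```text
time: 11.5
tcp_pos: [0.4924, 0.2121, 0.0393]
tcp_rot: [0.786, 0.619, -0.003, -0.001]
ft_force: [-0.6, -1.6, -0.8]
gripper_width: 0.504
grip_force: 61.2
time: 11.7
tcp_pos: [0.496, 0.2134, 0.0441]
tcp_rot: [0.786, 0.618, 0.001, 0.0]
ft_force: [-0.3, 0.4, 0.1]
gripper_width: 0.494
grip_force: 61.2
```

```bash
python3 -m crank '[[[0,0,-0.8,0,0,0,0],[0,0,-0.8,0,0,0,0],[0,0,-0.4,0,0,0,0],[0,0,-0.2,0,0,0,0],[0,0,0,0,0,0,0],[0,0,0,0,0,0,0]]]';python3 -m crank '[[[0,0,0,0,0,0,0.55],[0,0,0,0,0,0,0.65],[0,0,0,0,0,0,0.85],[0,0,0,0,0,0,0.85]]]'
```

```text
time: 12.3
tcp_pos: [0.4949, 0.2133, 0.0204]
tcp_rot: [0.786, 0.618, -0.0, -0.0]
ft_force: [0.3, 0.2, -0.8]
gripper_width: 0.5
grip_force: 61.2
time: 12.7
tcp_pos: [0.495, 0.2132, 0.0204]
tcp_rot: [0.786, 0.618, 0.0, 0.0]
ft_force: [0.5, -0.3, -0.2]
gripper_width: 0.849
grip_force: 0.0
```

```bash
python3 -m crank '[[[0,0,1.5,0,0,0,0.85],[0,0,4,0,0,0,0.85],[0,0,4,0,0,0,0.85],[0,-3,1,0,0,0,0.85],[0.2,-4,0,0,0,2,0.85],[0.2,-4,0,0,0,2,0.85],[0.2,-4,0,0,0,2,0.85],[0.2,-4,0,0,0,2,0.85],[0,-4,0,0,0,2,0.85],[0,-4,0,0,0,2,0.85]]]'; python3 -m crank '[[[0,-4,0,0,0,1.7,0.85],[0,-4,0,0,0,0,0.85],[0,-4,0,0,0,0,0.85],[0,-3,0,0,0,0,0.85],[0,-1.5,0,0,0,0,0.85],[0,0,0,0,0,0,0.85],[0,0,0,0,0,0,0.85]]]'
```

```text
time: 13.7
tcp_pos: [0.5029, -0.0583, 0.1267]
tcp_rot: [0.716, 0.698, 0.0, 0.001]
ft_force: [-0.1, -0.2, -0.3]
gripper_width: 0.852
grip_force: 0.0
time: 14.4
tcp_pos: [0.5032, -0.2202, 0.1257]
tcp_rot: [0.706, 0.708, 0.0, -0.0]
ft_force: [-0.4, 0.1, -0.9]
gripper_width: 0.854
grip_force: 0.0
```

```bash
python3 -m crank '[[[0,-0.2,-2,0,0,0,0.85],[0,0,-3,0,0,0,0.85],[0,0,-3,0,0,0,0.85],[0,0,-2,0,0,0,0.85],[0,0,-0.8,0,0,0,0.85],[0,0,0,0,0,0,0],[0,0,0,0,0,0,0],[0,0,0,0,0,0,0],[0,0,0,0,0,0,0],[0,0,0,0,0,0,0]]]' 60;  python3 -m crank '[[[0,0,0,0,0,0,0],[0,0,2,0,0,0,0],[0,0,4,0,0,0,0],[0,1,3,0,0,0,0],[0,3,1,0,0,0,0],[-0.3,4,0,0,0,-2,0],[-0.3,4,0,0,0,-2,0],[-0.3,4,0,0,0,-2,0],[-0.3,4,0,0,0,-2,0],[-0.3,4,0,0,0,-2,0]]]'; python3 -m crank '[[[-0.3,4,0,0,0,-2,0],[-0.3,4,0,0,0,-1.7,0],[-0.3,3.4,0,0,0,0,0],[0,1.5,0,0,0,0,0],[0,0.5,-1,0,0,0,0],[0,0,-3,0,0,0,0],[0,0,-2.5,0,0,0,0],[0,0,-1,0,0,0,0],[0,0,0,0,0,0,0],[0,0,0,0,0,0,0]]]'
```

```text
time: 15.4
tcp_pos: [0.504, -0.2238, 0.0188]
tcp_rot: [0.706, 0.708, 0.0, 0.001]
ft_force: [-0.9, 2.4, 6.7]
gripper_width: 0.5
grip_force: 61.0
time: 16.4
tcp_pos: [0.4876, 0.0176, 0.1179]
tcp_rot: [0.766, 0.643, 0.0, 0.001]
ft_force: [0.5, -0.2, -1.2]
gripper_width: 0.498
grip_force: 61.1
time: 17.4
tcp_pos: [0.4794, 0.1499, 0.0429]
tcp_rot: [0.786, 0.618, 0.0, 0.0]
ft_force: [0.9, 0.5, -0.1]
gripper_width: 0.499
grip_force: 61.1
```

```bash
python3 -m crank '[[[0,0.1,-0.8,0,0,0,0],[0,0,-0.8,0,0,0,0],[0,0,-0.5,0,0,0,0],[0,0,-0.2,0,0,0,0],[0,0,0,0,0,0,0],[0,0,0,0,0,0,0]]]';python3 -m crank '[[[0,0,0,0,0,0,0.55],[0,0,0,0,0,0,0.65],[0,0,0,0,0,0,0.85],[0,0,0,0,0,0,0.85]]]'
```

```text
time: 18.0
tcp_pos: [0.4789, 0.1513, 0.0193]
tcp_rot: [0.786, 0.618, 0.0, -0.0]
ft_force: [1.3, 0.4, -0.9]
gripper_width: 0.504
grip_force: 61.2
time: 18.4
tcp_pos: [0.479, 0.1512, 0.0194]
tcp_rot: [0.786, 0.618, 0.0, 0.0]
ft_force: [0.3, 1.0, -0.6]
gripper_width: 0.846
grip_force: 0.0
```

```bash
python3 -m crank '[[[0,0,1.5,0,0,0,0.85],[0,0,4,0,0,0,0.85],[0,0,4,0,0,0,0.85],[0,-3,1,0,0,0,0.85],[0.4,-4,0,0,0,2,0.85],[0.4,-4,0,0,0,2,0.85],[0.4,-4,0,0,0,2,0.85],[0.4,-4,0,0,0,2,0.85],[0.4,-4,0,0,0,2,0.85],[0.4,-4,0,0,0,2,0.85]]]'; python3 -m crank '[[[0,-3,0,0,0,1.7,0.85],[0,-0.9,0,0,0,0,0.85],[0,0,0,0,0,0,0.85],[0,0,0,0,0,0,0.85],[0,0,0,0,0,0,0.85]]]'; python3 - <<'E'
from h import *
a=capture("scene")[200:360,120:520];b=capture("side")[150:310,180:580]
cv2.imwrite("pics/s3.png",np.vstack([cv2.resize(i,None,fx=1.8,fy=1.8) for i in(a,b)])[:,:,::-1])
E
```

```text
time: 19.4
tcp_pos: [0.503, -0.1203, 0.1257]
tcp_rot: [0.716, 0.698, 0.0, 0.001]
ft_force: [0.1, -0.1, 1.0]
gripper_width: 0.853
grip_force: 0.0
time: 19.9
tcp_pos: [0.5031, -0.156, 0.1247]
tcp_rot: [0.706, 0.708, 0.0, 0.0]
ft_force: [-0.4, -0.7, -0.9]
gripper_width: 0.852
grip_force: 0.0
```

View pics/s3.png

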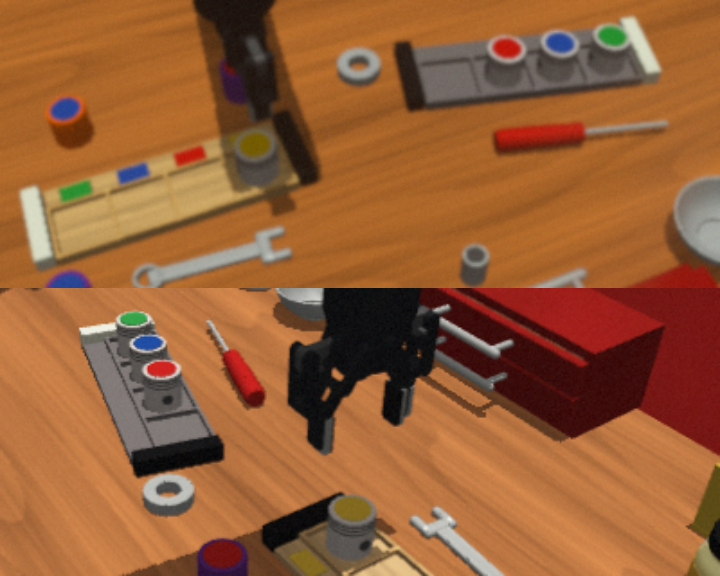

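Green, blue and red stand upright in bays 1 to 3, at (611,38), (560,45) and (506,50). The gripper is over yellow.

```bash
python3 -m crank '[[[0,-0.1,-2,0,0,0,0.85],[0,0,-3,0,0,0,0.85],[0,0,-3,0,0,0,0.85],[0,0,-2,0,0,0,0.85],[0,0,-0.7,0,0,0,0.85],[0,0,0,0,0,0,0],[0,0,0,0,0,0,0],[0,0,0,0,0,0,0],[0,0,0,0,0,0,0],[0,0,0,0,0,0,0]]]' 60;  python3 -m crank '[[[0,0,0,0,0,0,0],[0,0,2,0,0,0,0],[0,0,4,0,0,0,0],[0,1,3,0,0,0,0],[0,3,1,0,0,0,0],[-0.8,4,0,0,0,-3,0],[-0.8,4,0,0,0,-3,0],[-0.8,4,0,0,0,-3,0],[-0.8,4,0,0,0,-3,0],[-0.8,3.2,0,0,0,-1.7,0]]]'; python3 -m crank '[[[0,1.5,0,0,0,0,0],[0,0,-1,0,0,0,0],[0,0,-3,0,0,0,0],[0,0,-2.5,0,0,0,0],[0,0,-1,0,0,0,0],[0,0,0,0,0,0,0],[0,0,0,0,0,0,0]]]'
```

```text
time: 21.0
tcp_pos: [0.5039, -0.159, 0.0187]
tcp_rot: [0.707, 0.708, 0.0, 0.001]
ft_force: [-0.1, 1.7, 7.4]
gripper_width: 0.505
grip_force: 61.1
time: 22.0
tcp_pos: [0.4623, 0.0754, 0.1179]
tcp_rot: [0.786, 0.618, 0.0, 0.0]
ft_force: [0.9, 0.1, -1.6]
gripper_width: 0.505
grip_force: 61.1
time: 22.7
tcp_pos: [0.4634, 0.0879, 0.0429]
tcp_rot: [0.786, 0.618, 0.0, 0.0]
ft_force: [0.4, -0.1, -1.3]
gripper_width: 0.5
grip_force: 61.2
```

```bash
python3 -m crank '[[[0,0.1,-0.8,0,0,0,0],[0,0,-0.8,0,0,0,0],[0,0,-0.5,0,0,0,0],[0,0,-0.2,0,0,0,0],[0,0,0,0,0,0,0],[0,0,0,0,0,0,0]]]';python3 -m crank '[[[0,0,0,0,0,0,0.55],[0,0,0,0,0,0,0.65],[0,0,0,0,0,0,0.85],[0,0,0,0,0,0,0.85]]]'; python3 -m crank '[[[0,0,1.5,0,0,0,0.85],[0,0,4,0,0,0,0.85],[0,0,4,0,0,0,0.85],[0,-3,4,0,0,0,0.85],[0,-4,0,0,0,0,0.85],[0,-4,0,0,0,0,0.85],[0,-4,0,0,0,0,0.85],[0,-4,0,0,0,0,0.85],[0,-2,0,0,0,0,0.85],[0,0,0,0,0,0,0.85]]]'; python3 - <<'E'
from h import *
A=capture("scene");B=capture("side");a=A[200:360,120:520];b=B[150:310,180:580]
cv2.imwrite("pics/s4.png",np.vstack([cv2.resize(i,None,fx=1.8,fy=1.8) for i in(a,b)])[:,:,::-1])
cv2.imwrite("pics/A.png",A[:,:,::-1]);cv2.imwrite("pics/B.png",B[:,:,::-1])
t=dict(green=(459,221,253,167),blue=(431,225,262,181),red=(401,228,270,195),yellow=(372,232,280,210))
for c,(u,v,U,V) in t.items():
    for n,im,q in(("scene",A,(u,v)),("side",B,(U,V))):
        ce,ar=disc(im,c,*q,13);print(c,n,ar,ground(camera_params(n),ce,.052).round(4))
E
```

```text
time: 23.3
tcp_pos: [0.4629, 0.0893, 0.0194]
tcp_rot: [0.786, 0.618, 0.0, -0.0]
ft_force: [-0.3, 0.1, -0.8]
gripper_width: 0.498
grip_force: 61.3
time: 23.7
tcp_pos: [0.463, 0.0892, 0.0194]
tcp_rot: [0.786, 0.618, 0.0, 0.0]
ft_force: [0.1, -0.6, 0.1]
gripper_width: 0.844
grip_force: 0.0
time: 24.7
tcp_pos: [0.4626, -0.1239, 0.1553]
tcp_rot: [0.787, 0.617, 0.0, 0.0]
ft_force: [0.7, 0.9, -0.5]
gripper_width: 0.847
grip_force: 0.0
green scene 100 [[0.5085 0.2771]]
green side 79 [[0.5078 0.2788]]
blue scene 104 [[0.4942 0.2148]]
blue side 89 [[0.4942 0.216 ]]
red scene 134 [[0.4778 0.1533]]
red side 108 [[0.4787 0.1546]]
yellow scene 146 [[0.4619 0.0906]]
yellow side 125 [[0.4625 0.0917]]
```

View pics/s4.png

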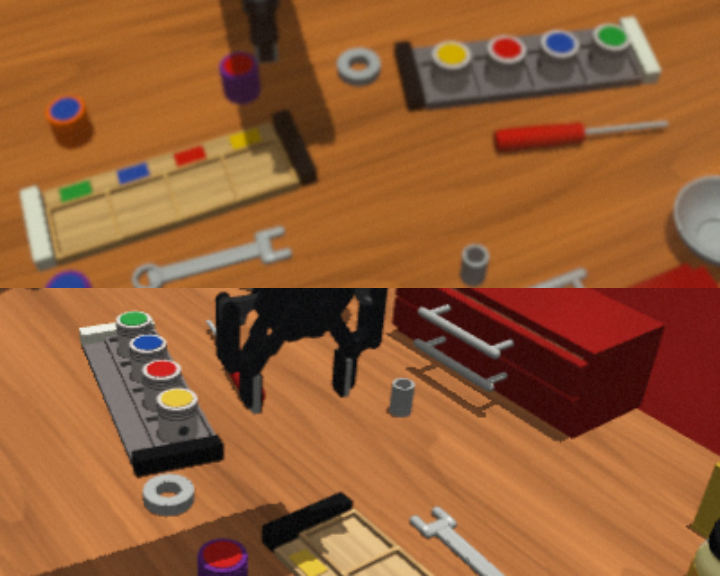

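All four stand upright in order at (611,38), (560,45), (506,50) and (451,55), within about 3 mm of the bay centres. The arm is clear.

```bash
python3 -m crank '[[[0,0,0,0,0,0,0.85],[0,0,0,0,0,0,0.85],[0,0,0,0,0,0,0.85]]]' >/dev/null; python3 -c "
from workcell import *
print(hand_in())"
```

```text
the job is handed in; nothing more can be done
None
```

The job is handed in: all four pistons stand upright in the grey rack in the order green, blue, red, yellow from the white block, each within about 3 mm of its bay centre in the last camera check; the hand-in call gave no verdict.

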